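# Grade kinematic-mount balls on a tilting bar sieve

### The job

The tilting sieve on the optics bench holds a mix of small and large steel mount balls. Tilt it towards its sieve end, the one with the closed end wall and nothing but bars for a floor, until all the small balls have dropped through the bars into the bin below and the large ones are left on the bars; then tip it over the other way so that the large balls roll out of the open end into the other bin. Work by the tray only, without touching the balls, and leave the tray alone when the bins are filled.

Things in the scene. Friction and masses are not known exactly. Their poses are not given: they have to be found in the camera images.
- stand: Fixed stand, aluminium and grey plastic, origin on the bench midway between its two pivot uprights (148 mm tall, at x = +-96 mm), z up. Two open bins along its y axis, 170 mm wide in x, floor and walls 4 mm, walls 50 mm high: bin for small balls under the sieve end, y -200 to +50 mm; bin for large balls at the open end, y +54 to +300 mm, its outer wall 125 mm high.
- tray (a joint): Tilt of the grey tray (136 x 300 mm) about a pivot along stand x, 130 mm above the bench. 0 level, positive = sieve end (stand -y) down, negative = open end (+y) down, hard stops +-0.46 rad. Stiff: stays as left; pressing an end down takes 4 to 7 N. Its floor is folded up 0.1 rad each way from the pivot: balls rest in the fold and roll only when it is tilted more than 0.1 rad; 0.3 is ample.
- press_sieve (a point): Middle of the top of the flat press plate (136 mm across, 36 mm along) bridging the tray's sieve end; in the tray 133 mm from the pivot (stand -y) and 65 mm above it, 195 mm above the bench when level. Press straight down. Floor here: lengthwise 7 mm bars, 17 mm gaps, open below from 22 mm beyond the pivot to the closed end wall.
- press_chute (a point): The same on the like press plate at the tray's open end: 133 mm from the pivot towards stand +y, 65 mm above it. On this side of the pivot a plate under the bars closes the gaps, and there is no end wall: balls roll out beneath the press plate.
- small0_center (a point): Centre of a small steel ball, 14 mm in diameter, 12 g; at the start in the fold of the tray, in a gap between bars.
- small1_center (a point): Centre of a small steel ball, 14 mm in diameter, 12 g; at the start in the fold of the tray, in a gap between bars.
- small2_center (a point): Centre of a small steel ball, 14 mm in diameter, 12 g; at the start in the fold of the tray, in a gap between bars.
- large0_center (a point): Centre of a large steel ball, 28 mm in diameter, 90 g, riding on top of two bars; at the start in the fold of the tray.
- large1_center (a point): Centre of a large steel ball, 28 mm in diameter, 90 g, riding on top of two bars; at the start in the fold of the tray.
Not all that is in view belongs to the job. What is shaped like the part that bears large0_center but yellow is not meant.

How it is judged:
By the outcome, as a careful person would: the job done as asked, in the order asked, and still so for the second after the job is handed in, with the robot touching nothing.
It also fails if it takes over 48 s, if anything falls off the work surface, if the arm or the gripper's body presses on something with over 40 N, if the wrist force passes 120 N, or if a joint passes its speed limit or range.

### The arm

A 6-joint arm with a two-finger parallel gripper is mounted at the origin on the work surface. World frame = base frame: x ahead of the robot, y to its left, z up, the work surface at z = 0. Lengths are in mm, angles in rad, forces in N, time in s.
With the tool pointing down it reaches from about 250 to 775 mm from the base axis. Payload 8.9 kg.
Tool frame: the origin (TCP) lies where the fingers leave the gripper's body, on its centre line; the fingertips stand 73 mm ahead of it and the grasp point (between the pads) lies 54 mm ahead of it; x points along the fingers, y is the direction in which the jaws open and shut, and the axes are right-handed (so a half turn about x gives the same grasp; the last joint's range is limited). The gripper opens to 85 mm and grips with 20 to 120 N. Pads are 22 mm wide; open, the fingers measure 114 mm over their backs; the gripper's body (76 mm by 85 mm) begins 54 mm behind the grasp point. The pads swing forward as they close: fully open they stand 13 mm farther back than shut.
Start: joints at [-1.263, 0.291, -0.153, 1.127, 0, 1.431], TCP at [226.844, -473.461, 303.905] pointing down, gripper open.
Joint ranges: [-2.52, 2.52], [-0.91, 1.74], [-1.3, 1.37], [-1.96, 2.02], [-1.52, 1.47], [-3.14, 3.14]. Speed limits (rad/s): [2.22, 2.22, 2.79, 3.14, 3.14, 3.14].

### API

Orientations are given as a unit quaternion [x, y, z, w].
In Python, from station import monitor, cams, ctrl, models gives the robot as it stands.
- The arm moves only by the tool arm_command, never from a script. Its argument "commands" is a list of rows, each an object of numbers: "x", "y", "z": the shift along the world's x, y, z scaled (see below); "ax", "ay", "az": the turn, a rotation vector about the world's x, y, z scaled (see below). A call has 1 to 8 rows; each row is the pose to reach, as a shift and turn from the pose commanded when the call began; what a row does not reach only later rows make up. The controller multiplies each number of a shift by 0.1 m and each number of a turn by 90 degrees. A row lasts 1/8 s, in which the tool goes at most 62.5 mm and 10.7 degrees, less where a joint would pass 70% of its speed; a pose out of reach is approached as far as the arm can. A call with a number of a shift or a turn outside -1 to 1 is refused whole. A call with a gripper value outside its range is refused whole. "fingers" is the opening, from 0 (shut) to 1 (fully open), set as the call begins (left out, the last holds). The fingers move at their own pace and stop on an object; "force" is the grip in N (left out, the last holds). Time passes only in rows, so rows that repeat a pose let the fingers close. It gives the time, the measured TCP pose, the force and the opening at its end, in the units of the state.
- monitor.state(): the state, without advancing time (a new reading comes with each control period).
- cams.get_image(name): name is "scene" or "top" or "wrist"; returns a dict with "frame" (400x640x3 uint8, red, green, blue), "range_z" (400x640 float32, mm along the optical axis (not along the pixel's ray), 0 where there is no reading), "mtx" (3x3 intrinsics, pixels), "R" (3x3) and "t" (3): a world point X has camera coordinates R X + t. Camera axes: x right, y down, z forward; pixel columns grow to the right and rows downward; lengths in mm; the calibration is good to about 2 mm. A picture is of the moment at which its call begins.
- ctrl.job_done(): hands the job in, once; it reports no verdict.
Trained networks look in the newest picture that a camera, given by its name, has taken for a name from the list of things; names that differ only in an ending like _2 or _b are one class to them, and where a whole thing is asked for, a point or a joint stands for the part that bears it (a point fixed in the world has none). Each returns a list of dicts, best first, with "score" (0 to 1); they miss things now and then, are a little off and sometimes report something else, mostly with a low value. They report only what shows in the picture. A call takes as long as a camera call. They do not tell look-alikes from the thing itself.
- models.masks_of(camera, thing): "region" (400x640 bool, what is visible of it) and "extent" ([left, top, right, bottom] in pixels, round what is visible of it).
- models.place_of(camera, thing): "pixel" ([column, row] in pixels: a listed point, or the origin of a listed thing).
The state is a dict: "time": time; "joints": joint angles; "qvel": joint speeds; "joint_torque": joint torques, N m; "eef_pos": TCP position; "ee_rot": TCP orientation; "force": force on the tool from outside, world axes, zero at the start; "torque": the same for the moment, N m; "grip_width": opening from 0.0 (shut) to 1.0 (fully open).
Only numpy, scipy, OpenCV 4.12 (cv2) and the standard library are available. Lean on these libraries where they do the work, as an engineer would, in place of code of your own. Each camera call takes 0.05 s, during which the arm holds its last target.

## Working session

There is one attempt and no reset: what is moved stays moved. The work goes in short steps, Python scripts to look and compute and a tool call to move; the robot and the scene stay as the last step left them, time stands still between calls to the robot, and variables do not carry over. Pictures are saved under pics/ and viewed, and the job is handed in when it is done.

Besides the shell and the picture viewer there is one more tool, called after "Emit:" by a JSON object that holds its "method" and its "body", one argument or row to a line. arm_command: Moves the arm, as the interface text tells. Shifts and turns lie within -1 to 1; 1 stands for 0.1 m of shift or 90 degrees of turn. Its arguments: {"type":"object","properties":{"commands":{"type":"array","items":{"type":"object","properties":{"x":{"type":"number","minimum":-1,"maximum":1},"y":{"type":"number","minimum":-1,"maximum":1},"z":{"type":"number","minimum":-1,"maximum":1},"ax":{"type":"number","minimum":-1,"maximum":1},"ay":{"type":"number","minimum":-1,"maximum":1},"az":{"type":"number","minimum":-1,"maximum":1}}}},"fingers":{"type":"number"},"force":{"type":"number"}},"required":["commands"]}

```bash
mkdir -p pics; ls; cat > h.py <<'E'
import numpy as np, cv2
from station import monitor, cams, ctrl, models
def world(im,px):
    u,v=int(round(px[0])),int(round(px[1])); d=im["range_z"][max(0,v-1):v+2,max(0,u-1):u+2]; d=np.median(d[d>0]) if (d>0).any() else np.nan
    c=np.linalg.inv(im["mtx"])@np.array([px[0],px[1],1])*d
    return im["R"].T@(c-im["t"])
def save(im,n): cv2.imwrite("pics/"+n+".png",im["frame"][:,:,::-1])
E
python3 - <<'E'
from h import *
print(monitor.state())
for c in ["scene","top"]:
    im=cams.get_image(c); save(im,c+"0")
    for t in ["stand","tray","press_sieve","press_chute","small0_center","large0_center"]:
        for r in models.place_of(c,t)[:4]:
            print(c,t,r["score"],np.round(r["pixel"]),np.round(world(im,r["pixel"])))
E
```

```text
pics
{'time': 0.0, 'joints': array([-1.26327134e+00,  2.91278813e-01, -1.54140306e-01,  1.12670060e+00,
       -3.17579209e-05,  1.43152000e+00]), 'qvel': array([-0.00055921,  0.00058691,  0.0009658 ,  0.00067981, -0.00061086,
        0.00010643]), 'joint_torque': array([ 2.34143030e-03, -5.37145507e+01,  3.31370866e+01,  1.60363357e-02,
       -1.08280028e-04, -2.10310890e-05]), 'eef_pos': array([ 226.74313919, -473.11960506,  303.32779047]), 'ee_rot': array([-0.6894843 , -0.15712269,  0.6895853 , -0.1561921 ]), 'force': array([-0.68885833,  0.13394277, -0.28418257]), 'torque': array([ 0.02600767, -0.05260485, -0.00372995]), 'grip_width': 0.9976762087884479}
scene stand 0.96 [311. 283.] [ 562. -146.  139.]Traceback (most recent call last):
  File "<stdin>", line 6, in <module>
ValueError: it knows: large0_center, large1_center, press_chute, press_sieve, small0_center, small1_center, small2_center, stand
```

```bash
python3 - <<'E'
from h import *
for c in ["scene","top"]:
    im=cams.get_image(c); save(im,c+"1")
    for t in ["stand","press_sieve","press_chute","small0_center","large0_center"]:
        for r in models.place_of(c,t)[:4]:
            print(c,t,r["score"],np.round(r["pixel"]),np.round(world(im,r["pixel"])))
E
```

```text
scene stand 0.74 [308. 282.] [ 562. -152.  147.]
scene press_sieve 0.6 [226. 264.] [ 476. -224.  197.]
scene press_chute 0.9 [373. 178.] [533.  38. 193.]
scene large0_center 0.79 [297. 229.] [488. -95. 154.]
scene large0_center 0.47 [297. 198.] [445. -51. 155.]
top stand 0.69 [357. 220.] [476. -80. 151.]
top press_sieve 0.8 [457. 225.] [ 479. -225.  197.]
top press_chute 0.89 [287. 168.] [536.  38. 193.]
top press_chute 0.7 [457. 225.] [ 478. -225.  197.]
top small0_center 0.58 [363. 231.] [462. -94. 126.]
top large0_center 0.7 [287. 286.] [355.  24.  27.]
top large0_center 0.69 [360. 220.] [476. -86. 155.]
top large0_center 0.49 [392. 310.] [ 338. -173.   26.]
top large0_center 0.36 [359. 223.] [470. -84. 152.]
```

View pics/scene0.png

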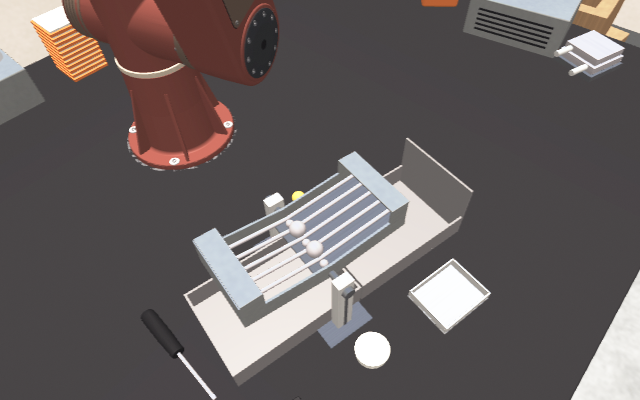

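```bash
ls pics
```

```text
scene0.png
scene1.png
top1.png
```

View pics/top1.png

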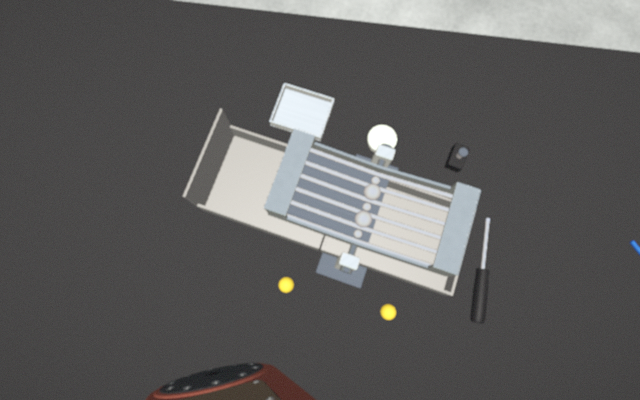

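```bash
python3 - <<'E'
from h import *
from scipy.spatial.transform import Rotation as R
s=monitor.state(); print(np.round(R.from_quat(s["ee_rot"]).as_matrix(),2))
im=cams.get_image("top")
for t in ["press_sieve","press_chute"]:
    m=models.masks_of("top",t)[0]; 
    ys,xs=np.nonzero(m["region"]); print(m["score"],m["extent"],len(xs))
# plate points by height
Z=im["range_z"]; v,u=np.mgrid[:400,:640]
c=np.stack([u*Z,v*Z,Z],-1).reshape(-1,3)@np.linalg.inv(im["mtx"]).T
W=((c-im["t"])@im["R"])
ok=(Z.ravel()>0)&(W[:,2]>182)&(W[:,2]<210)&(W[:,0]>380)&(W[:,0]<640)&(W[:,1]<120)&(W[:,1]>-300)
P=W[ok]
for sel in (P[:,1]<-170,P[:,1]>-20):
    Q=P[sel].astype(np.float32); r=cv2.minAreaRect(np.ascontiguousarray(Q[:,:2])); print(r,np.median(Q[:,2]),len(Q))
E
```

```text
[[-0.    0.43 -0.9 ]
 [ 0.   -0.9  -0.43]
 [-1.   -0.    0.  ]]
0.66 [263.1, 128.8, 481.3, 276.2] 14301
0.61 [263.6, 129.9, 477.9, 277.6] 13805
((474.479736328125, -226.62924194335938), (38.87596130371094, 136.16146850585938), 77.7427978515625) 196.65424 2351
((530.4402465820312, 34.35997009277344), (36.47752380371094, 136.38279724121094), 77.8486099243164) 193.7446 2001
```

Emit:
{"method": "arm_command", "body": {
  "commands": [
    {"x": 0.33,"y": 0.33,"az": 0.11},
    {"x": 0.67,"y": 0.67,"az": 0.22},
    {"x": 1,"y": 1,"az": 0.33},
    {"x": 1,"y": 1,"az": 0.44},
    {"x": 1,"y": 1,"az": 0.58}
  ],
  "fingers": 0
}}

```text
schema error: expected keys x, y, z, ax, ay, az
```

Emit:
{"method": "arm_command", "body": {
  "commands": [
    {"x": 0.33,"y": 0.33},
    {"x": 0.67,"y": 0.67},
    {"x": 1,"y": 1},
    {"x": 1,"y": 1}
  ]
}}

```text
schema error: expected keys x, y, z, ax, ay, az
```

Emit:
{"method": "arm_command", "body": {
  "commands": [
    {"x": 0.3,"y": 0.3},
    {"x": 0.48,"y": 0.46},
    {"x": 0.48,"y": 0.46,"z": -0.1},
    {"x": 0.48,"y": 0.46,"z": -0.2},
    {"x": 0.48,"y": 0.46,"z": -0.2}
  ]
}}

```text
schema error: expected keys x, y, z, ax, ay, az
```

All six keys are required.

Emit:
{"method": "arm_command", "body": {
  "commands": [
    {"x": 0.33,"y": 0.33,"z": 0,"ax": 0,"ay": 0,"az": 0.11},
    {"x": 0.67,"y": 0.67,"z": 0,"ax": 0,"ay": 0,"az": 0.22},
    {"x": 1,"y": 1,"z": 0,"ax": 0,"ay": 0,"az": 0.33},
    {"x": 1,"y": 1,"z": 0,"ax": 0,"ay": 0,"az": 0.44},
    {"x": 1,"y": 1,"z": 0,"ax": 0,"ay": 0,"az": 0.55},
    {"x": 1,"y": 1,"z": 0,"ax": 0,"ay": 0,"az": 0.58}
  ],
  "fingers": 0
}}

```text
time: 1.6
eef_pos: [327.0, -373.3, 304.0]
ee_rot: [0.549, 0.445, -0.549, 0.445]
force: [-0.0, -0.4, 0.1]
grip_width: -0.001
```

Emit:
{"method": "arm_command", "body": {
  "commands": [
    {"x": 0.33,"y": 0.33,"z": 0,"ax": 0,"ay": 0,"az": 0},
    {"x": 0.67,"y": 0.67,"z": 0,"ax": 0,"ay": 0,"az": 0},
    {"x": 1,"y": 1,"z": 0,"ax": 0,"ay": 0,"az": 0},
    {"x": 1,"y": 1,"z": 0,"ax": 0,"ay": 0,"az": 0}
  ]
}}

```text
time: 2.1
eef_pos: [428.4, -271.5, 303.9]
ee_rot: [0.55, 0.445, -0.549, 0.445]
force: [-0.5, -0.4, 0.8]
grip_width: 0.001
```

Emit:
{"method": "arm_command", "body": {
  "commands": [
    {"x": 0.25,"y": 0.24,"z": 0,"ax": 0,"ay": 0,"az": 0},
    {"x": 0.47,"y": 0.46,"z": -0.1,"ax": 0,"ay": 0,"az": 0},
    {"x": 0.47,"y": 0.46,"z": -0.2,"ax": 0,"ay": 0,"az": 0},
    {"x": 0.47,"y": 0.46,"z": -0.23,"ax": 0,"ay": 0,"az": 0}
  ]
}}

```text
time: 2.6
eef_pos: [473.0, -227.9, 280.2]
ee_rot: [-0.55, -0.444, 0.551, -0.444]
force: [-0.5, -0.0, -0.0]
grip_width: 0.0
```

```bash
python3 - <<'E'
from h import *
for c in ["scene","top"]: save(cams.get_image(c),c+"2")
E
python3 -c "
import cv2,numpy as np
cv2.imwrite('pics/c2.png',np.vstack([cv2.imread('pics/scene2.png')[100:400],cv2.imread('pics/top2.png')[80:380]]))"
```

```text
(no output)
```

View pics/c2.png

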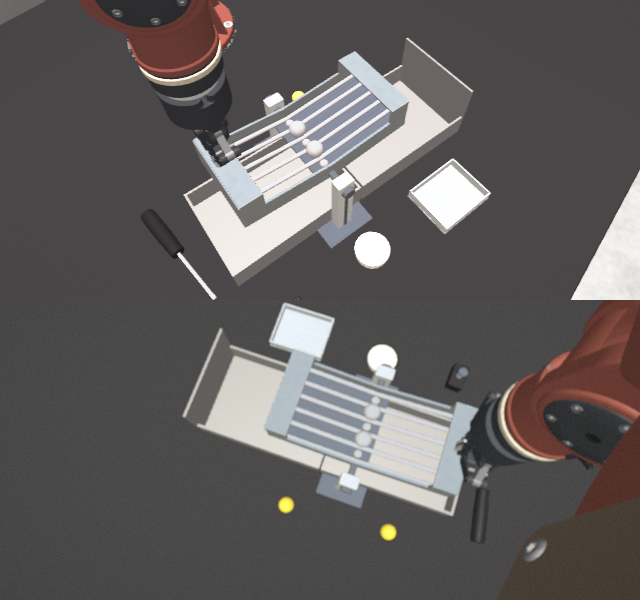

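Emit:
{"method": "arm_command", "body": {
  "commands": [
    {"x": 0,"y": 0,"z": -0.1,"ax": 0,"ay": 0,"az": 0},
    {"x": -0.01,"y": -0.03,"z": -0.2,"ax": 0,"ay": 0,"az": 0},
    {"x": -0.01,"y": -0.06,"z": -0.3,"ax": 0,"ay": 0,"az": 0},
    {"x": -0.02,"y": -0.09,"z": -0.4,"ax": 0,"ay": 0,"az": 0},
    {"x": -0.03,"y": -0.12,"z": -0.5,"ax": 0,"ay": 0,"az": 0},
    {"x": -0.03,"y": -0.13,"z": -0.58,"ax": 0,"ay": 0,"az": 0},
    {"x": -0.03,"y": -0.13,"z": -0.58,"ax": 0,"ay": 0,"az": 0},
    {"x": -0.03,"y": -0.13,"z": -0.58,"ax": 0,"ay": 0,"az": 0}
  ]
}}

```text
time: 3.7
eef_pos: [470.4, -239.9, 222.4]
ee_rot: [0.55, 0.445, -0.55, 0.443]
force: [-0.5, 0.2, -0.3]
grip_width: -0.001
```

```bash
python3 - <<'E'
from h import *
for c in ["scene","top"]: save(cams.get_image(c),c+"3")
cv2.imwrite('pics/c3.png',np.vstack([cv2.imread('pics/scene3.png')[100:400],cv2.imread('pics/top3.png')[80:380]]))
E
```

```text
(no output)
```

View pics/c3.png

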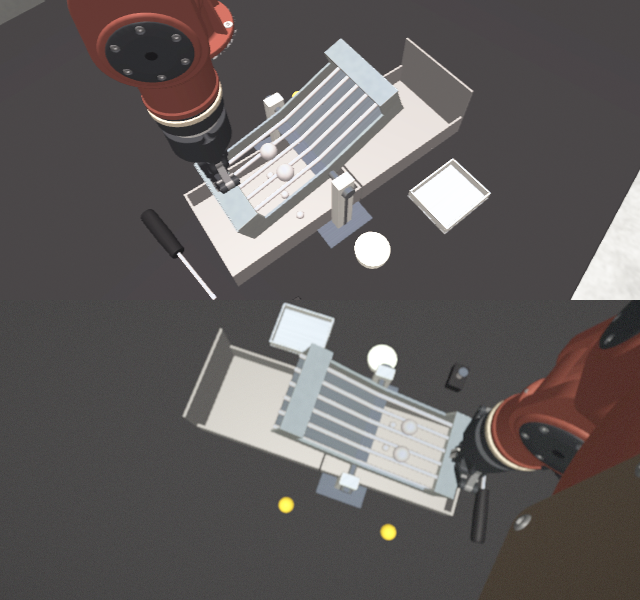

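The tray is tilted to about 0.3 and the balls are rolling or dropping. I'll wait a moment and look again.

Emit:
{"method": "arm_command", "body": {
  "commands": [
    {"x": 0,"y": 0,"z": 0,"ax": 0,"ay": 0,"az": 0},
    {"x": 0,"y": 0,"z": 0,"ax": 0,"ay": 0,"az": 0},
    {"x": 0,"y": 0,"z": 0,"ax": 0,"ay": 0,"az": 0},
    {"x": 0,"y": 0,"z": 0,"ax": 0,"ay": 0,"az": 0},
    {"x": 0,"y": 0,"z": 0.3,"ax": 0,"ay": 0,"az": 0},
    {"x": 0,"y": 0,"z": 0.6,"ax": 0,"ay": 0,"az": 0},
    {"x": 0,"y": 0,"z": 1,"ax": 0,"ay": 0,"az": 0},
    {"x": 0,"y": 0,"z": 1,"ax": 0,"ay": 0,"az": 0}
  ]
}}

```text
time: 4.8
eef_pos: [471.9, -241.2, 325.8]
ee_rot: [0.551, 0.442, -0.55, 0.446]
force: [-0.1, 0.3, -0.2]
grip_width: 0.001
```

```bash
python3 - <<'E'
from h import *
for c in ["scene","top"]:
    im=cams.get_image(c); save(im,c+"4")
    for t in ["small0_center","large0_center"]:
        for r in models.place_of(c,t)[:5]:
            print(c,t,r["score"],np.round(r["pixel"]),np.round(world(im,r["pixel"])))
a=cv2.resize(cv2.imread('pics/scene4.png')[180:380,160:440],None,fx=2,fy=2)
b=cv2.resize(cv2.imread('pics/top4.png')[130:310,250:530],None,fx=1.6,fy=1.6)
b=cv2.copyMakeBorder(b[:200*2],0,0,0,560-b.shape[1],cv2.BORDER_CONSTANT)
cv2.imwrite('pics/c4.png',np.vstack([a,b])[:690]); 
cv2.imwrite('pics/c4a.png',a);cv2.imwrite('pics/c4b.png',b)
E
```

```text
scene small0_center 0.36 [271. 276.] [ 497. -169.  113.]
scene large0_center 0.55 [217. 253.] [ 415. -204.  136.]
top large0_center 0.76 [288. 284.] [360.  23.  27.]
top large0_center 0.75 [452. 234.] [ 471. -235.  149.]
top large0_center 0.67 [436. 246.] [ 452. -218.  121.]
top large0_center 0.65 [388. 312.] [ 334. -167.   28.]
```

View pics/c4a.png

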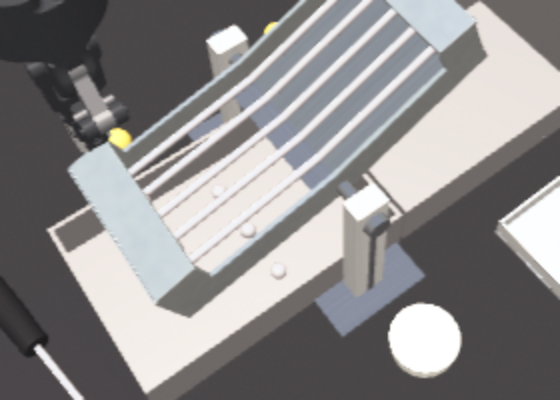

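View pics/c4b.png

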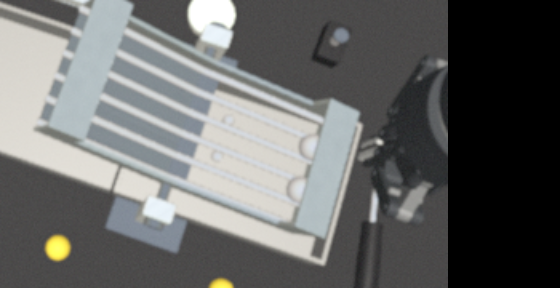

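```bash
python3 - <<'E'
from h import *
im=cams.get_image("scene")
for p in [(269.5,275.5),(284,295),(299,315)]: print(world(im,p))
im=cams.get_image("top")
for p in [(250+228/1.6,130+121/1.6),(250+217/1.6,130+156/1.6)]: print(world(im,p))
E
```

```text
[ 449.24662343 -140.96629942   18.04916044]
[ 495.57559363 -150.61238062   15.60101963]
[ 542.29518541 -161.04013144   17.45645174]
[ 535.01097113 -159.39784707   16.78638172]
[ 490.12936869 -149.74570415   17.28049436]
```

All three small balls are in the bin (tops about 17 mm above the bench), and both large balls rest against the end wall. Next is the chute end.

Emit:
{"method": "arm_command", "body": {
  "commands": [
    {"x": 0.1,"y": 0.4,"z": 0.15,"ax": 0,"ay": 0,"az": 0},
    {"x": 0.2,"y": 0.8,"z": 0.15,"ax": 0,"ay": 0,"az": 0},
    {"x": 0.22,"y": 1,"z": 0.15,"ax": 0,"ay": 0,"az": 0},
    {"x": 0.22,"y": 1,"z": 0.15,"ax": 0,"ay": 0,"az": 0}
  ]
}}

```text
time: 5.7
eef_pos: [492.7, -139.5, 337.7]
ee_rot: [-0.55, -0.445, 0.55, -0.444]
force: [-0.9, -0.3, 0.1]
grip_width: 0.001
```

Emit:
{"method": "arm_command", "body": {
  "commands": [
    {"x": 0.1,"y": 0.4,"z": 0,"ax": 0,"ay": 0,"az": 0},
    {"x": 0.2,"y": 0.8,"z": 0,"ax": 0,"ay": 0,"az": 0},
    {"x": 0.22,"y": 1,"z": 0,"ax": 0,"ay": 0,"az": 0},
    {"x": 0.22,"y": 1,"z": 0,"ax": 0,"ay": 0,"az": 0}
  ]
}}

```text
time: 6.2
eef_pos: [514.9, -40.4, 337.6]
ee_rot: [-0.55, -0.444, 0.55, -0.444]
force: [0.2, -1.7, -0.1]
grip_width: -0.001
```

Emit:
{"method": "arm_command", "body": {
  "commands": [
    {"x": 0.06,"y": 0.3,"z": 0,"ax": 0,"ay": 0,"az": 0},
    {"x": 0.1,"y": 0.51,"z": 0,"ax": 0,"ay": 0,"az": 0},
    {"x": 0.1,"y": 0.51,"z": -0.15,"ax": 0,"ay": 0,"az": 0},
    {"x": 0.1,"y": 0.51,"z": -0.15,"ax": 0,"ay": 0,"az": 0}
  ]
}}

```text
time: 6.7
eef_pos: [524.1, 9.3, 321.3]
ee_rot: [-0.55, -0.444, 0.551, -0.443]
force: [1.3, 0.6, -0.8]
grip_width: -0.001
```

```bash
python3 - <<'E'
from h import *
for c in ["scene","top"]: save(cams.get_image(c),c+"5")
cv2.imwrite('pics/c5.png',np.vstack([cv2.imread('pics/scene5.png')[100:400],cv2.imread('pics/top5.png')[80:380]]))
E
```

```text
(no output)
```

View pics/c5.png

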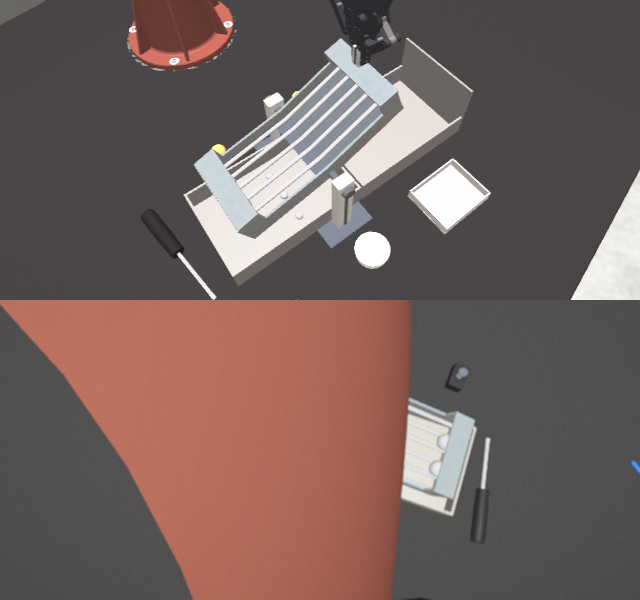

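Emit:
{"method": "arm_command", "body": {
  "commands": [
    {"x": 0,"y": 0,"z": -0.12,"ax": 0,"ay": 0,"az": 0},
    {"x": 0.01,"y": 0.07,"z": -0.24,"ax": 0,"ay": 0,"az": 0},
    {"x": 0.03,"y": 0.14,"z": -0.36,"ax": 0,"ay": 0,"az": 0},
    {"x": 0.05,"y": 0.21,"z": -0.46,"ax": 0,"ay": 0,"az": 0},
    {"x": 0.05,"y": 0.26,"z": -0.56,"ax": 0,"ay": 0,"az": 0},
    {"x": 0.06,"y": 0.3,"z": -0.66,"ax": 0,"ay": 0,"az": 0},
    {"x": 0.07,"y": 0.33,"z": -0.76,"ax": 0,"ay": 0,"az": 0},
    {"x": 0.08,"y": 0.35,"z": -0.85,"ax": 0,"ay": 0,"az": 0}
  ]
}}

```text
time: 7.8
eef_pos: [533.5, 46.6, 238.1]
ee_rot: [0.551, 0.445, -0.549, 0.444]
force: [-0.5, 9.5, 7.3]
grip_width: 0.001
```

Emit:
{"method": "arm_command", "body": {
  "commands": [
    {"x": 0,"y": 0.02,"z": -0.08,"ax": 0,"ay": 0,"az": 0},
    {"x": 0,"y": 0.02,"z": -0.13,"ax": 0,"ay": 0,"az": 0},
    {"x": 0,"y": 0.02,"z": -0.13,"ax": 0,"ay": 0,"az": 0},
    {"x": 0,"y": 0.02,"z": -0.13,"ax": 0,"ay": 0,"az": 0},
    {"x": 0,"y": 0.02,"z": -0.13,"ax": 0,"ay": 0,"az": 0},
    {"x": 0,"y": 0.02,"z": -0.13,"ax": 0,"ay": 0,"az": 0},
    {"x": 0,"y": 0.02,"z": -0.13,"ax": 0,"ay": 0,"az": 0},
    {"x": 0,"y": 0.02,"z": -0.13,"ax": 0,"ay": 0,"az": 0}
  ]
}}

```text
time: 8.8
eef_pos: [532.9, 47.4, 224.9]
ee_rot: [-0.55, -0.444, 0.55, -0.444]
force: [2.0, 2.0, 2.1]
grip_width: 0.002
```

```bash
python3 - <<'E'
from h import *
save(cams.get_image("scene"),"scene6")
E
```

```text
(no output)
```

View pics/scene6.png

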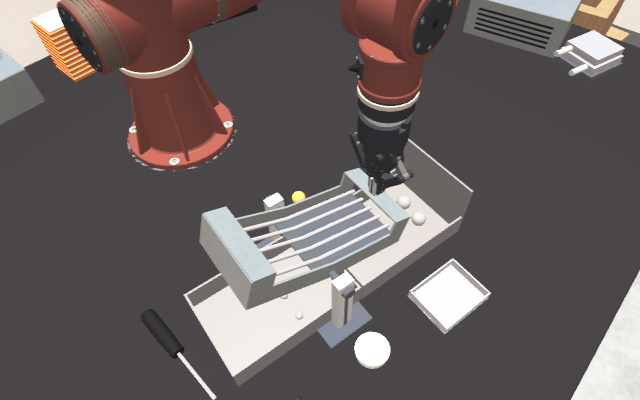

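Both large balls are in the large bin at (404,202) and (419,218). I'll lift clear and check.

Emit:
{"method": "arm_command", "body": {
  "commands": [
    {"x": 0,"y": 0,"z": 0.15,"ax": 0,"ay": 0,"az": 0},
    {"x": 0,"y": 0,"z": 0.4,"ax": 0,"ay": 0,"az": 0},
    {"x": 0,"y": 0,"z": 0.7,"ax": 0,"ay": 0,"az": 0},
    {"x": 0,"y": 0,"z": 1,"ax": 0,"ay": 0,"az": 0},
    {"x": 0,"y": 0,"z": 1,"ax": 0,"ay": 0,"az": 0}
  ]
}}

```text
time: 9.48
eef_pos: [533.6, 47.3, 327.7]
ee_rot: [0.551, 0.443, -0.549, 0.445]
force: [0.6, 0.8, -0.4]
grip_width: -0.0
```

Emit:
{"method": "arm_command", "body": {
  "commands": [
    {"x": -0.2,"y": 0.3,"z": 0.2,"ax": 0,"ay": 0,"az": 0},
    {"x": -0.4,"y": 0.6,"z": 0.3,"ax": 0,"ay": 0,"az": 0},
    {"x": -0.6,"y": 1,"z": 0.3,"ax": 0,"ay": 0,"az": 0},
    {"x": -0.6,"y": 1,"z": 0.3,"ax": 0,"ay": 0,"az": 0},
    {"x": -0.6,"y": 1,"z": 0.3,"ax": 0,"ay": 0,"az": 0}
  ]
}}

```text
time: 10.1
eef_pos: [472.7, 147.2, 354.6]
ee_rot: [-0.55, -0.444, 0.551, -0.444]
force: [-0.1, -0.3, 0.3]
grip_width: -0.0
```

Emit:
{"method": "arm_command", "body": {
  "commands": [
    {"x": -0.2,"y": 0.3,"z": 0,"ax": 0,"ay": 0,"az": 0},
    {"x": -0.4,"y": 0.6,"z": 0,"ax": 0,"ay": 0,"az": 0},
    {"x": -0.6,"y": 1,"z": 0,"ax": 0,"ay": 0,"az": 0},
    {"x": -0.6,"y": 1,"z": 0,"ax": 0,"ay": 0,"az": 0},
    {"x": -0.6,"y": 1,"z": 0,"ax": 0,"ay": 0,"az": 0},
    {"x": -0.6,"y": 1,"z": 0,"ax": 0,"ay": 0,"az": 0}
  ]
}}

```text
time: 10.85
eef_pos: [413.5, 246.5, 354.7]
ee_rot: [-0.551, -0.443, 0.551, -0.444]
force: [0.7, 0.3, 0.1]
grip_width: 0.001
```

```bash
python3 - <<'E'
from h import *
s=cams.get_image("scene")
for p in [(404,201),(419,217),(284,295),(299,315)]: print(np.round(world(s,p)))
save(s,"s7");t=cams.get_image("top");save(t,"t7")
cv2.imwrite('pics/c7.png',np.vstack([s["frame"][100:400],t["frame"][80:380]])[:,:,::-1])
E
```

```text
[528. 170.   3.]
[576. 156.   4.]
[ 497. -152.   20.]
[ 542. -161.   17.]
```

View pics/c7.png

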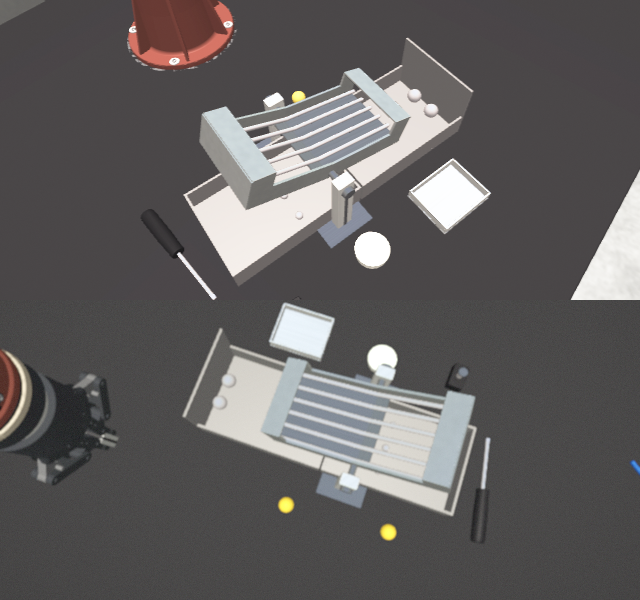

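Emit:
{"method": "arm_command", "body": {
  "commands": [
    {"x": 0,"y": 0,"z": 0,"ax": 0,"ay": 0,"az": 0},
    {"x": 0,"y": 0,"z": 0,"ax": 0,"ay": 0,"az": 0},
    {"x": 0,"y": 0,"z": 0,"ax": 0,"ay": 0,"az": 0},
    {"x": 0,"y": 0,"z": 0,"ax": 0,"ay": 0,"az": 0},
    {"x": 0,"y": 0,"z": 0,"ax": 0,"ay": 0,"az": 0},
    {"x": 0,"y": 0,"z": 0,"ax": 0,"ay": 0,"az": 0},
    {"x": 0,"y": 0,"z": 0,"ax": 0,"ay": 0,"az": 0},
    {"x": 0,"y": 0,"z": 0,"ax": 0,"ay": 0,"az": 0}
  ]
}}

```text
time: 11.95
eef_pos: [412.8, 247.5, 354.9]
ee_rot: [0.55, 0.444, -0.55, 0.444]
force: [0.2, -0.5, -0.5]
grip_width: 0.0
```

```bash
python3 - <<'E'
from h import *
s=cams.get_image("scene");t=cams.get_image("top")
cv2.imwrite('pics/c8.png',np.vstack([s["frame"][100:400],t["frame"][80:380]])[:,:,::-1])
E
```

```text
(no output)
```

View pics/c8.png

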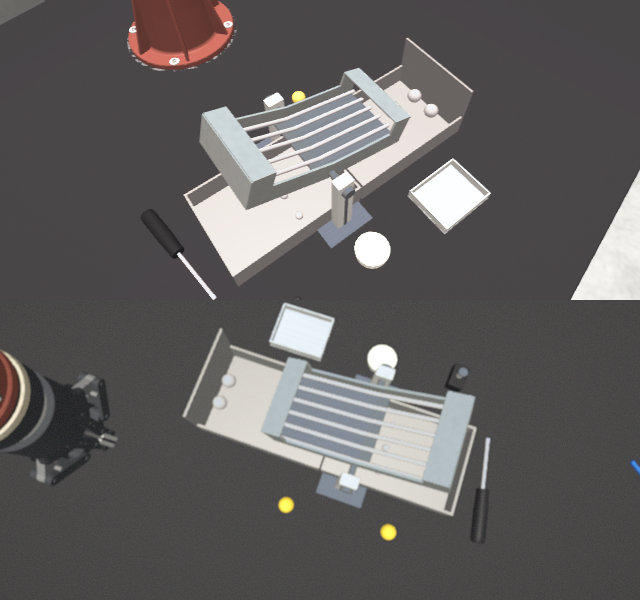

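Nothing has moved since the last picture: both large balls lie by the outer wall at about (414,195) and (431,210) in the scene view. The small balls are in their bin.

```bash
python3 -c "
from station import ctrl; print(ctrl.job_done())"
```

```text
the job is handed in; nothing more can be done
None
```

The job is done and handed in at about 12 s of the 48 s. I pressed the sieve end down to about 0.3 rad, then tipped the tray the other way by its chute end and moved the arm clear.

- **Small balls:** after the first tilt, depth readings put all three on the floor of the small-ball bin (tops about 17 mm above the bench). By then both large balls were against the sieve end wall.
- **Large balls:** the last pictures show both at rest by the outer wall of the large-ball bin. My final height readings for them were no use, because they had rolled on from the pixels I sampled. I judged them by the pictures, which were the same 1 s apart.
- **Not confirmed at the end:** the tray partly hides the small balls in the last scene picture, so only two show there; the top view shows one through the bars.
- **Forces:** the highest reading was about 12 N, at the chute press. Forces are only reported at the end of each move, so brief peaks would not show.

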